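# Pack the sample-preparation carrier

### The job

Pack the grey carrier for the next round of sample preparation: the small capped vial, the squat wide jar, the pestle and the bench timer each go into the recess whose shape and size is made for it, sitting right down on its floor, vial and jar upright and the timer face up. The tall bottle and the little rubber stopper look similar but do not belong to the kit: leave them standing where they are.

Things in the scene. Friction and masses are not known exactly. Their poses are not given: they have to be found in the camera images.
- vial_center (a point): small capped glass vial, 25 mm diameter, 48 mm tall (dark cap on the top 10 mm); stands upright, this point is on its axis half-way up (24 mm above its underside)
- jar_center (a point): squat wide sample jar with a screw lid, 52 mm diameter, 66 mm tall (the lid, 48 mm diameter, is the top 13 mm); stands upright, this point is on its axis half-way up (33 mm above its underside)
- pestle_center (a point): white porcelain pestle lying on its side, 115 mm long along its own y, about 25 mm thick; this point is the middle of its length, on its axis, 12.5 mm above what it lies on. It may roll a little
- timer_center (a point): flat bench timer lying face up, 58 mm along its own x, 66 mm along its y, 19 mm high with straight sides to 16 mm; this point is its centre, 9 mm above its underside
- tall_bottle_center (a point): look-alike, to be left alone: tall screw-cap reagent bottle, 43 mm diameter, 86 mm tall; stands upright, this point is on its axis half-way up
- stopper_center (a point): look-alike, to be left alone: dark tapered rubber stopper, 23 mm diameter, only 22 mm tall; stands upright, this point is on its axis half-way up
- insert_small_round: grey insert with the small round recess, 41 mm diameter, 10 mm deep, in its middle; it fills one of the four bays of a fixed shallow aluminium carrier tray (294 x 210 mm, rim 14 mm high) and which bay is drawn afresh. The insert is 138 mm along its x and 96 mm along its y; its origin is the centre of its underside, 4 mm above the table; recess floor 3 mm and top face 13 mm above the origin
- insert_large_round: grey insert with the large round recess, 68 mm diameter, 10 mm deep, in its middle; it fills one of the four bays of a fixed shallow aluminium carrier tray (294 x 210 mm, rim 14 mm high) and which bay is drawn afresh. The insert is 138 mm along its x and 96 mm along its y; its origin is the centre of its underside, 4 mm above the table; recess floor 3 mm and top face 13 mm above the origin
- insert_long: grey insert with the long narrow recess, 127 mm along its x and 41 mm along its y, 5 mm deep, in its middle; it fills one of the four bays of a fixed shallow aluminium carrier tray (294 x 210 mm, rim 14 mm high) and which bay is drawn afresh. The insert is 138 mm along its x and 96 mm along its y; its origin is the centre of its underside, 4 mm above the table; recess floor 3 mm and top face 8 mm above the origin
- insert_square: grey insert with the nearly square recess, 82 mm along its x and 74 mm along its y, 4 mm deep, in its middle (the timer's longer side lies along x with room to spare); it fills one of the four bays of a fixed shallow aluminium carrier tray (294 x 210 mm, rim 14 mm high) and which bay is drawn afresh. The insert is 138 mm along its x and 96 mm along its y; its origin is the centre of its underside, 4 mm above the table; recess floor 3 mm and top face 7 mm above the origin
Not all that is in view belongs to the job. What is shaped like the part that bears timer_center but brown is not meant.

How it is judged:
At the end, for the whole second after the job is handed in: Each kit thing rests on the floor of its own recess (height within 3 mm), centre within 15 mm of the recess's centre; vial, jar, timer level within 0.08 rad, pestle along its recess within 0.25 rad, at rest; tall bottle and stopper upright, within 30 mm of their start (horizontal distance between vial_center and insert_small_round below 0.015 m and height (world z) of vial_center below 0.0342 m and linear speed of each of vial, jar, pestle, timer below 0.02 m/s and angle between each of vial_center, jar_center, timer_center's own z axis and vertical below 0.08 rad and horizontal distance between jar_center and insert_large_round below 0.015 m and height (world z) of jar_center below 0.0432 m and horizontal distance between pestle_center and insert_long below 0.015 m and height (world z) of pestle_center below 0.0227 m and angle between the y axis of pestle_center and the x axis of insert_long, either way round below 0.25 rad and horizontal distance between timer_center and insert_square below 0.015 m and height (world z) of timer_center below 0.0192 m and distance of each of tall_bottle_center, stopper_center from where it was at the start of the episode below 0.03 m and angle between each of tall_bottle_center, stopper_center's own z axis and vertical below 0.15 rad); the robot touches nothing.
It fails at once if the tall bottle is picked up (height (world z) of tall_bottle_center above 0.073 m).
It fails at once if the stopper is picked up (height (world z) of stopper_center above 0.041 m).
It also fails if it takes over 115 s, if anything falls off the work surface, if the arm or the gripper's body presses on something with over 40 N, if the wrist force passes 120 N, or if a joint passes its speed limit or range.

### The arm

A 7-joint arm with a two-finger parallel gripper is mounted at the origin on a cart in front of the work surface, level with it; the furniture and walls round the work are solid. World frame = base frame: x ahead of the robot, y to its left, z up, the work surface at z = 0. Lengths are in m, angles in rad, forces in N, time in s.
With the tool pointing down it reaches from about 0.425 to 0.875 m from the base axis. Payload 4.7 kg.
Tool frame: the origin (TCP) lies midway between the tips of the shut fingers; the grasp point (between the pads) lies 19 mm behind it; x points along the fingers, z is the direction in which the jaws open and shut, and the axes are right-handed (so a half turn about x gives the same grasp; the last joint's range is limited). The gripper opens to 87 mm and grips with 3 to 60 N. Pads are 19 mm wide; open, the fingers measure 117 mm over their backs; the gripper's body (75 mm by 190 mm) begins 51 mm behind the grasp point.
Start: joints at [1.248, 0.321, -0.07, 1.45, 0.023, 1.371, -0.057], TCP at [0.215, -0.614, 0.223] pointing down, gripper open.
Joint ranges: [-2.86, 2.86], [-0.3, 2.09], [-1.38, 1.24], [0.06, 2.45], [-1.56, 4.7], [0.09, 2.05], [-2.69, 2.69]. Speed limits (rad/s): [2.57, 2.57, 3.14, 3.14, 3.14, 3.14, 3.14].

### API

Orientations are given as a rotation vector (axis times angle).
In Python, from bench import ctrl, vision, close_job gives the robot as it stands. The module is installed in compiled form; this text tells all that it offers.
- The arm moves only by the tool servo_tool, never from a script. Its argument "commands" is a list that holds one entry, the list of rows, each a list of 7 numbers: the turn, a rotation vector about the tool's x, y, z in degrees, then the shift along the tool's x, y, z in mm, then the finger opening in mm, from 0 to 87. In form: [[[wx, wy, wz, x, y, z, grip], ...]]. A call has 1 to 5 rows; each row is the pose to reach, as a shift and turn from the pose commanded when the call began, along the tool's axes at that moment; what a row does not reach only later rows make up. A row lasts 1/8 s, in which the tool goes at most 62.5 mm and 10.7 degrees, less where a joint would pass 70% of its speed; a pose out of reach is approached as far as the arm can. A call with a gripper value outside its range is refused whole. The fingers move at their own pace and stop on an object; "newtons" is the grip in N (left out, the last holds). Time passes only in rows, so rows that repeat a pose let the fingers close. It gives the time, the measured TCP pose, the force and the opening at its end, in the units of the state.
- ctrl.get_state(): the state, without advancing time (a new reading comes with each control period).
- vision.get_image(name): name is "scene" or "top" or "wrist"; returns the picture (420x560x3 uint8, red, green, blue); there is no depth.
- vision.camera_info(name): a dict with "fov_y" (degrees; the focal length in pixels is half the picture's height over the tangent of half this angle, whatever the lens; pixels are square), "cx", "cy" (the principal point, pixels), "pose" (4x4, takes a point from camera to world coordinates). Camera axes: x right, y down, z forward; pixel columns grow to the right and rows downward; lengths in m; the calibration is good to about 2 mm. The wrist camera is an equidistant fisheye: a pixel r from the principal point sees the ray r / f radians off the axis. A picture is of the moment at which its call begins: read the wrist's pose just before it. camera_info takes no time and is no camera call; for the wrist camera it gives the pose at the moment of the call.
- close_job(): hands the job in, once; it reports no verdict.
The state is a dict: "time": time; "joint_positions": joint angles; "qd": joint speeds; "joint_torque": joint torques, N m; "position": TCP position; "tool_rot": TCP orientation; "ft_force": force on the tool from outside, world axes, zero at the start; "torque": the same for the moment, N m; "grip_width": opening from 0.0 (shut) to 1.0 (fully open).
Only numpy, scipy, OpenCV 4.12 (cv2) and the standard library are available. Lean on these libraries where they do the work, as an engineer would, in place of code of your own. Each camera call takes 0.05 s, during which the arm holds its last target. There are 200 camera calls.

## Working session

There is one attempt and no reset: what is moved stays moved. The work goes in short steps, Python scripts to look and compute and a tool call to move; the robot and the scene stay as the last step left them, time stands still between calls to the robot, and variables do not carry over. Pictures are saved under pics/ and viewed, about 12 in all and at most 16, crops included, and the job is handed in when it is done.

Besides the shell and the picture viewer there is one more tool, called after "Request:" by a JSON object that holds its "api" and its "payload", one argument or row to a line. servo_tool: Moves the arm, as the interface text tells. Its arguments: {"type":"object","properties":{"commands":{"type":"array"},"newtons":{"type":"number"}},"required":["commands"]}

```bash
mkdir -p pics
python3 - <<'E'
from bench import ctrl, vision
import cv2, numpy as np
np.set_printoptions(precision=4,suppress=True)
for n in("scene","top"):
    cv2.imwrite(f"pics/{n}0.png",cv2.resize(vision.get_image(n)[:,:,::-1],(800,600),interpolation=cv2.INTER_CUBIC))
    print(n,vision.camera_info(n))
print(vision.camera_info("wrist"))
print(ctrl.get_state())
E
```

```text
scene {'fov_y': 54.86208250726953, 'cx': 277.95687843467675, 'cy': 208.55151633668913, 'pose': array([[-0.8765, -0.2458,  0.4139,  0.1665],
       [-0.481 ,  0.4829, -0.7318,  0.7373],
       [-0.02  , -0.8405, -0.5415,  0.5851],
       [ 0.    ,  0.    ,  0.    ,  1.    ]])}
top {'fov_y': 57.05192249503764, 'cx': 281.50005752365763, 'cy': 214.51820050538043, 'pose': array([[-0.0256, -0.9972,  0.0697,  0.4914],
       [-0.9996,  0.0265,  0.0119,  0.0372],
       [-0.0137, -0.0694, -0.9975,  0.9486],
       [ 0.    ,  0.    ,  0.    ,  1.    ]])}
{'fov_y': 65.70646984690485, 'cx': 279.773048491659, 'cy': 210.00570044646932, 'pose': array([[ 0.3305, -0.9084, -0.2559,  0.2837],
       [-0.9438, -0.3187, -0.0878, -0.5884],
       [-0.0018,  0.2706, -0.9627,  0.3837],
       [ 0.    ,  0.    ,  0.    ,  1.    ]])}
{'time': 0.1, 'joint_positions': array([ 1.2481,  0.3217, -0.0701,  1.4516,  0.0226,  1.3708, -0.0569]), 'qd': array([ 0.0002, -0.0015, -0.0004, -0.0004, -0.0022, -0.0001, -0.0001]), 'joint_torque': array([ -0.0006, -49.2572,  -0.4058, -31.3398,  -0.0642,   0.0395,
         0.0001]), 'position': array([ 0.2146, -0.613 ,  0.2216]), 'tool_rot': array([ 0.9586,  1.3514, -0.9571]), 'ft_force': array([-0.2018,  0.1221, -0.4346]), 'torque': array([-0.0523, -0.0171,  0.044 ]), 'grip_width': 0.9989482394594307}
```

View pics/scene0.png

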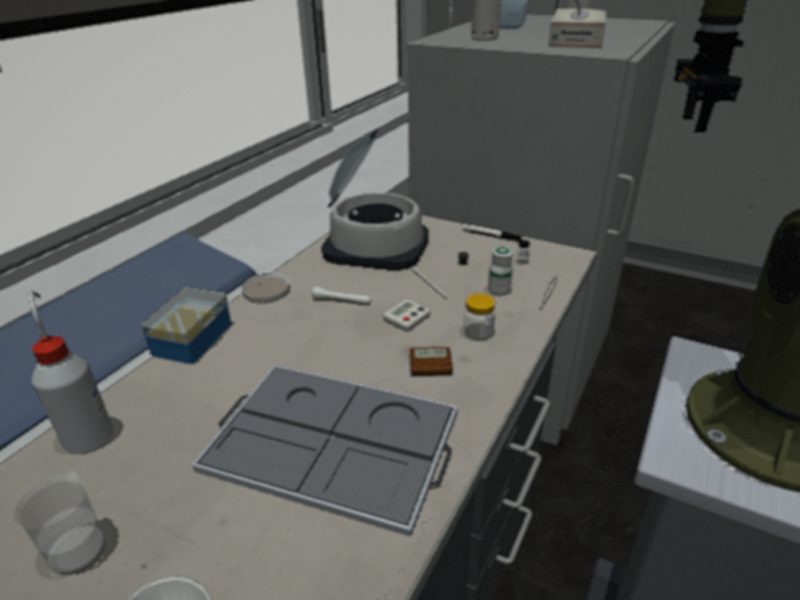

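View pics/top0.png

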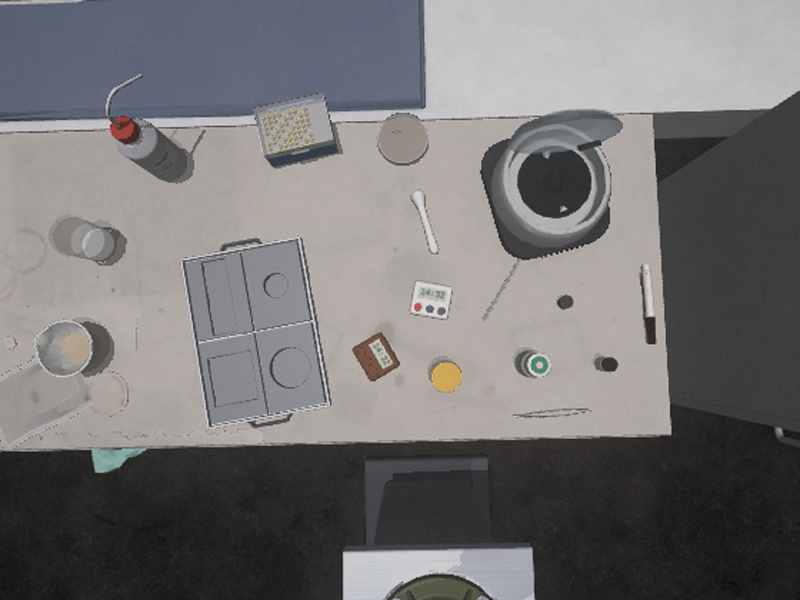

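The top view shows:
- The jar's yellow lid is at (446,376), the white timer at (431,300), the brown decoy timer at (376,357) and the pestle at (425,222).
- The tall bottle is at (538,365). Dark tops at (607,364) and (565,301) are the vial and stopper candidates. In the scene view the one by the bottle (524,250) has a glass body, so it is the vial, and (463,258) is the stopper.
- The tray bays are: upper left long, upper right small round, lower left square, lower right large round.

I'll confirm these in enlarged crops.

```bash
cat > h.py <<'E'
from bench import ctrl, vision
import cv2, numpy as np
from scipy.spatial.transform import Rotation as R
np.set_printoptions(precision=4,suppress=True)
def ray(n,u,v,ci=None):
    c=ci or vision.camera_info(n); f=210/np.tan(np.radians(c['fov_y']/2)); x,y=(u-c['cx']),(v-c['cy'])
    if n=='wrist':
        r=np.hypot(x,y)+1e-9; th=r/f; d=np.array([x/r*np.sin(th),y/r*np.sin(th),np.cos(th)])
    else: d=np.array([x/f,y/f,1])
    P=c['pose']; return P[:3,3],P[:3,:3]@d
def at(n,u,v,z,ci=None):
    o,d=ray(n,u,v,ci); return o+d*(z-o[2])/d[2]
def proj(n,p,ci=None):
    c=ci or vision.camera_info(n); f=210/np.tan(np.radians(c['fov_y']/2)); P=c['pose']
    q=P[:3,:3].T@(np.asarray(p)-P[:3,3])
    if n=='wrist':
        r=np.hypot(q[0],q[1])+1e-9; th=np.arctan2(r,q[2]); return np.array([c['cx']+f*th*q[0]/r,c['cy']+f*th*q[1]/r])
    return np.array([c['cx']+f*q[0]/q[2],c['cy']+f*q[1]/q[2]])
def crop(img,x0,x1,y0,y1,k,name,step=20):
    c=cv2.resize(img[y0:y1,x0:x1,::-1],None,fx=k,fy=k,interpolation=cv2.INTER_CUBIC)
    for x in range(-(-x0//step)*step,x1,step):
        X=int((x-x0+.5)*k); cv2.line(c,(X,0),(X,8),(0,0,255),1); cv2.putText(c,str(x),(X,18),0,.35,(0,0,255),1)
    for y in range(-(-y0//step)*step,y1,step):
        Y=int((y-y0+.5)*k); cv2.line(c,(0,Y),(8,Y),(0,0,255),1); cv2.putText(c,str(y),(10,Y+4),0,.35,(0,0,255),1)
    cv2.imwrite('pics/'+name,c)
E
python3 - <<'E'
from h import *
im=vision.get_image("top"); np.save('top.npy',im)
crop(im,245,445,125,275,4,'objs.png')
t=cv2.resize(im[160:305,122:236],None,fx=4,fy=4,interpolation=cv2.INTER_CUBIC)
s=vision.get_image("scene")
crop(im,120,240,160,305,4,'tray.png')
crop(s,310,390,155,245,4,'sc.png')
a=cv2.imread('pics/tray.png');b=cv2.imread('pics/sc.png')
o=np.zeros((580,800,3),np.uint8);o[:580,:480]=a;o[:360,480:800]=b;cv2.imwrite('pics/comb.png',o)
E
```

```text
(no output)
```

View pics/objs.png

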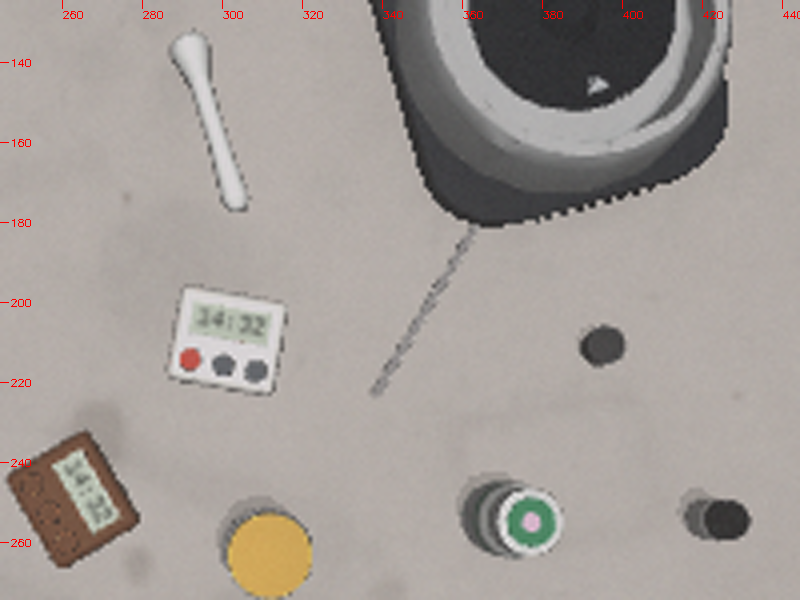

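View pics/comb.png

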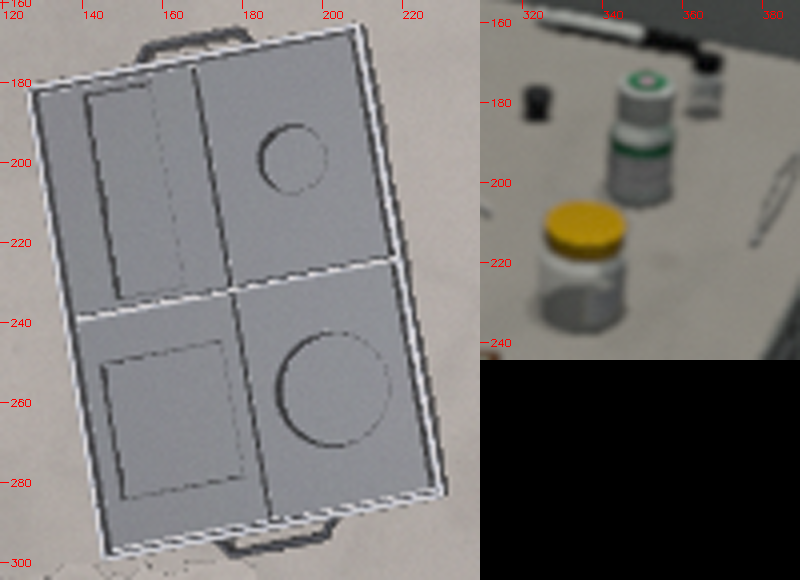

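Confirmed: the vial (glass body, dark cap) is at original px (426,254) and the stopper (short, all dark) is at (395,211). The white timer is at (301,209) and the brown one is at (262,248), so I'll ignore the brown one. The recess rims are clear. Next I'll compute positions.

Run:
```python
from h import *
A=lambda X,Y,z:at('top',245+X/4-.5,125+Y/4-.5,z)
B=lambda X,Y,z:at('top',120+X/4-.5,160+Y/4-.5,z)
print('vial',A(727,520,.048),'jar',A(269,555,.066),'bottle',A(530,522,.086),'stopper',A(602,346,.02))
t=[A(*p,.016) for p in[(186,286),(287,302),(271,394),(168,379)]]
print('timer',np.mean(t,0),[np.linalg.norm(t[i]-t[i-1]) for i in range(4)],t[1]-t[0])
p=[A(187,33,.0125),A(237,210,.0125)];d=p[1]-p[0];print('pestle',np.mean(p,0),np.linalg.norm(d),np.degrees(np.arctan2(d[1],d[0])))
t=[B(*p,.014) for p in[(33,92),(360,26),(444,492),(104,556)]]
c=np.mean(t,0);print('tray',c,[np.linalg.norm(t[i]-t[i-1]) for i in range(4)])
ex=(t[0]+t[1]-t[2]-t[3]);ex/=np.linalg.norm(ex);ey=np.array([-ex[1],ex[0],0]);print('ex',ex,np.degrees(np.arctan2(ex[1],ex[0])))
for n,sx,sy in(('long',1,1),('small',1,-1),('square',-1,1),('large',-1,-1)):print(n,c+sx*72*ex/1000+sy*51*ey/1000)
print('img small',B(293,159,.017),'large',B(333,389,.017))
print('long',np.mean([B(*p,.012) for p in[(84,93),(152,82),(185,288),(119,299)]],0),'sq',np.mean([B(*p,.011) for p in[(103,364),(222,342),(243,476),(124,499)]],0))
s=ctrl.get_state();print(R.from_rotvec(s['tool_rot']).as_matrix())
# check scene cam
print(proj('scene',[*A(727,520,.048)[:2],.048]),proj('scene',A(269,555,.066)))
```

```text
vial [ 0.4529 -0.2837  0.048 ] jar [ 0.4405 -0.018   0.066 ] bottle [ 0.4562 -0.1616  0.086 ] stopper [ 0.5575 -0.2244  0.02  ]
timer [ 0.5673 -0.0003  0.016 ] [np.float64(0.057564080401852125), np.float64(0.06194010073467276), np.float64(0.05666257522506891), np.float64(0.06279814511158764)] [-0.0114 -0.0609  0.    ]
pestle [0.7027 0.0055 0.0125] 0.11422581062022878 -166.06507560228064
tray [0.5215 0.3    0.014 ] [np.float64(0.28536542901427103), np.float64(0.20453184928842713), np.float64(0.2880345733865549), np.float64(0.20763341771693927)]
ex [0.9875 0.1576 0.    ] 9.065814427209192
long [0.5845 0.3617 0.014 ]
small [0.6006 0.261  0.014 ]
square [0.4423 0.339  0.014 ]
large [0.4584 0.2383 0.014 ]
img small [0.5994 0.2631 0.017 ] large [0.4597 0.2404 0.017 ]
long [0.5836 0.3614 0.012 ] sq [0.4433 0.339  0.011 ]
[[-0.0005  0.9438  0.3305]
 [ 0.0011  0.3305 -0.9438]
 [-1.     -0.0001 -0.0012]]
[365.6586 169.3586] [334.9629 210.3523]
```

```bash
cat >> h.py <<'E'
def plan(*ts):
    """ts: (x,y,z,jawdeg) world targets for TCP; prints rows relative to present pose"""
    s=ctrl.get_state(); M=R.from_rotvec(s['tool_rot']); p=s['position']
    phi=np.degrees(np.arctan2(*M.as_matrix()[[1,0],2]))
    print('t',round(s['time'],2),'p',p,'jaw',round(phi,1),'grip',round(s['grip_width']*87,1),'F',s['ft_force'],'j',s['joint_positions'])
    for x,y,z,a in ts:
        a=phi+(a-phi+180)%360-180
        G=R.from_euler('z',a,degrees=True)*R.from_matrix([[0,0,1],[0,-1,0],[-1,0,0]]) if False else R.from_matrix(np.c_[[0,0,-1],np.cross([np.cos(np.radians(a)),np.sin(np.radians(a)),0],[0,0,-1]),[np.cos(np.radians(a)),np.sin(np.radians(a)),0]])
        w=(M.inv()*G).as_rotvec(degrees=True); d=M.inv().apply(np.array([x,y,z])-p)*1000
        print((x,y,z,round(a,1)),'turn',w.round(1),'shift',d.round(1))
E
python3 - <<'E'
from h import *
for z in(0,.2): print(z,at('scene',417,171,z))
print('cab top',[at('scene',439,43,z) for z in(.3,.4,.5)])
print('topcam bench corner',at('top',469,305,0),'cab',[at('top',462,120,z) for z in(0,.3)])
plan((.25,-.40,.2,-58),(.453,-.284,.12,-32),(.453,-.284,.015,-32))
E
```

```text
0 [ 0.335  -0.4343  0.    ]
0.2 [ 0.2774 -0.0339  0.2   ]
cab top [array([ 0.3961, -0.8172,  0.3   ]), array([ 0.3156, -0.272 ,  0.4   ]), array([0.235 , 0.2733, 0.5   ])]
topcam bench corner [ 0.3275 -0.3969  0.    ] cab [array([ 0.7813, -0.4064,  0.    ]), array([ 0.6896, -0.2661,  0.3   ])]
t 0.2 p [ 0.2147 -0.6132  0.2219] jaw -70.7 grip 87.1 F [-0.2707 -0.5239 -0.287 ] j [ 1.2481  0.3215 -0.0701  1.4512  0.0226  1.3708 -0.0569]
(0.25, -0.4, 0.2, np.float64(-58.0)) turn [-12.7  -0.1  -0. ] shift [  22.1  103.8 -189.5]
(0.453, -0.284, 0.12, np.float64(-32.0)) turn [-38.7  -0.1  -0. ] shift [ 102.1  333.8 -231.8]
(0.453, -0.284, 0.015, np.float64(-32.0)) turn [-38.7  -0.1  -0. ] shift [ 207.1  333.8 -231.7]
```

Request:
{"api": "servo_tool", "payload": {
  "commands": [
    [[0, 0, 0, 10, 60, -190, 87], [-10, 0, 0, 20, 104, -190, 87], [-13, 0, 0, 22, 104, -190, 87], [-13, 0, 0, 22, 104, -190, 87], [-23, 0, 0, 22, 150, -198, 87]]
  ],
  "newtons": 15
}}

```text
time: 0.82
position: [0.2892, -0.3761, 0.2004]
tool_rot: [0.649, 1.473, -0.651]
ft_force: [0.8, -0.2, 0.2]
grip_width: 1.003
```

Run:
```python
from h import *
plan((.453,-.284,.12,-32),(.453,-.284,.015,-32))
```

```text
t 0.82 p [ 0.2892 -0.3761  0.2004] jaw -47.6 grip 87.2 F [ 0.8174 -0.2416  0.1742] j [ 1.1058 -0.0297 -0.2421  1.8925 -0.0058  1.2784  0.0339]
(0.453, -0.284, 0.12, np.float64(-32.0)) turn [-15.6  -0.    0.1] shift [ 80.1 183.2  42.3]
(0.453, -0.284, 0.015, np.float64(-32.0)) turn [-15.6  -0.    0.1] shift [185.1 183.4  42.3]
```

Request:
{"api": "servo_tool", "payload": {
  "commands": [
    [[-8, 0, 0, 20, 60, 15, 87], [-16, 0, 0, 40, 120, 30, 87], [-16, 0, 0, 80, 183, 42, 87], [-16, 0, 0, 80, 183, 42, 87], [-16, 0, 0, 80, 183, 42, 87]]
  ]
}}

```text
time: 1.45
position: [0.4543, -0.2843, 0.1197]
tool_rot: [0.433, 1.529, -0.432]
ft_force: [-0.4, -0.4, -0.2]
grip_width: 0.999
```

Run:
```python
from h import *
plan((.453,-.284,.015,-32))
ci=vision.camera_info('wrist'); im=vision.get_image('wrist')
print(proj('wrist',[.453,-.284,.048],ci))
c=cv2.resize(im[:,:,::-1],(800,600)); cv2.imwrite('pics/w1.png',c)
```

```text
t 1.45 p [ 0.4543 -0.2843  0.1197] jaw -31.6 grip 86.9 F [-0.3556 -0.4472 -0.2218] j [ 0.8906  0.1832 -0.4179  1.8481  0.0817  1.1292 -0.1076]
(0.453, -0.284, 0.015, np.float64(-32.0)) turn [ 0.4 -0.1 -0. ] shift [104.7  -0.5  -1.1]
[279.5693 221.1318]
```

View pics/w1.png

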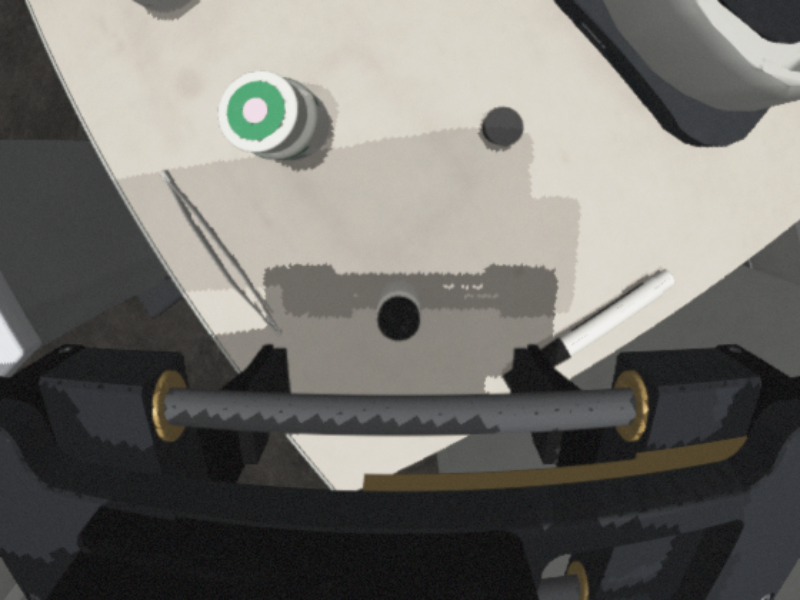

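The wrist view shows the vial cap at px (278.5,222.5). My prediction was (279.6,221.1), so the position is good. I'll grasp it now.

Request:
{"api": "servo_tool", "payload": {
  "commands": [
    [[0, 0, 0, 55, 0, -1, 87], [0, 0, 0, 105, 0, -1, 87], [0, 0, 0, 105, 0, -1, 87], [0, 0, 0, 105, 0, -1, 15], [0, 0, 0, 105, 0, -1, 15]]
  ],
  "newtons": 15
}}

```text
time: 2.12
position: [0.4553, -0.2862, 0.0184]
tool_rot: [0.432, 1.522, -0.436]
ft_force: [-0.6, -0.8, 0.3]
grip_width: 0.853
```

Request:
{"api": "servo_tool", "payload": {
  "commands": [
    [[0, 0, 0, 0, 0, 0, 15], [0, 0, 0, 0, 0, 0, 15], [0, 0, 0, 0, 0, 0, 15], [0, 0, 0, 0, 0, 0, 15], [0, 0, 0, 0, 0, 0, 15]]
  ]
}}

```text
time: 2.75
position: [0.4536, -0.2844, 0.0154]
tool_rot: [0.433, 1.527, -0.433]
ft_force: [0.4, -0.3, 0.1]
grip_width: 0.285
```

Request:
{"api": "servo_tool", "payload": {
  "commands": [
    [[0, 0, 0, -40, 0, 0, 15], [0, 0, 0, -100, 0, 0, 15], [0, 0, 0, -135, 0, 0, 15], [0, 0, 0, -135, 0, 0, 15], [0, 0, 0, -135, 0, 0, 15]]
  ]
}}

```text
time: 3.38
position: [0.453, -0.2842, 0.1497]
tool_rot: [0.434, 1.528, -0.433]
ft_force: [0.1, -0.7, -0.2]
grip_width: 0.273
```

Run:
```python
from h import *
plan((.6,.262,.15,10),(.6,.262,.15,25))
```

```text
t 3.38 p [ 0.453  -0.2842  0.1497] jaw -31.7 grip 23.7 F [ 0.085  -0.6517 -0.2311] j [ 0.9015  0.1521 -0.4244  1.8182  0.0674  1.1868 -0.0972]
(0.6, 0.262, 0.15, np.float64(10.0)) turn [-41.7  -0.1  -0. ] shift [  -0.2  541.9 -162. ]
(0.6, 0.262, 0.15, np.float64(25.0)) turn [-56.7  -0.1  -0. ] shift [  -0.2  541.9 -162. ]
```

Request:
{"api": "servo_tool", "payload": {
  "commands": [
    [[-4, 0, 0, 0, 35, -10, 15], [-8, 0, 0, 0, 90, -27, 15], [-13, 0, 0, 0, 148, -44, 15], [-17, 0, 0, 0, 206, -61, 15], [-21, 0, 0, 0, 264, -79, 15]]
  ]
}}

```text
time: 4.0
position: [0.5244, -0.015, 0.1492]
tool_rot: [0.143, 1.568, -0.143]
ft_force: [1.2, -1.7, -0.4]
grip_width: 0.274
```

Run:
```python
from h import *
plan((.6,.262,.15,10))
```

```text
t 4.0 p [ 0.5244 -0.015   0.1492] jaw -10.4 grip 23.9 F [ 1.2073 -1.6522 -0.4281] j [ 0.6008  0.1568 -0.6721  1.8344  0.1043  1.188  -0.2869]
(0.6, 0.262, 0.15, np.float64(10.0)) turn [-20.4  -0.1  -0. ] shift [ -0.8 286.1  24.2]
```

Request:
{"api": "servo_tool", "payload": {
  "commands": [
    [[-5, 0, 0, 0, 60, 5, 15], [-10, 0, 0, 0, 118, 10, 15], [-15, 0, 0, 0, 176, 15, 15], [-20, 0, 0, 0, 232, 20, 15], [-20, 0, 0, 0, 280, 24, 15]]
  ]
}}

```text
time: 4.62
position: [0.5992, 0.2559, 0.1488]
tool_rot: [-0.13, 1.57, 0.131]
ft_force: [0.0, -0.2, 0.2]
grip_width: 0.272
```

Request:
{"api": "servo_tool", "payload": {
  "commands": [
    [[0, 0, 0, 0, 0, 0, 15], [0, 0, 0, 0, 0, 0, 15]]
  ]
}}

```text
time: 4.88
position: [0.5994, 0.2526, 0.149]
tool_rot: [-0.13, 1.57, 0.128]
ft_force: [-0.1, -0.3, 0.4]
grip_width: 0.275
```

Run:
```python
from h import *
plan((.6,.262,.024,10))
ci=vision.camera_info('wrist'); im=vision.get_image('wrist')
print(proj('wrist',[.6,.262,.017],ci))
crop(im,80,480,60,320,2,'w2.png')
```

```text
t 4.88 p [0.5994 0.2526 0.149 ] jaw 9.4 grip 23.9 F [-0.1385 -0.3295  0.3912] j [ 0.1513  0.4808 -0.7898  1.5187  0.3481  1.2909 -0.515 ]
(0.6, 0.262, 0.024, np.float64(10.0)) turn [-0.6 -0.2  0. ] shift [125.    9.2   2.4]
[283.2807 192.1433]
```

View pics/w2.png

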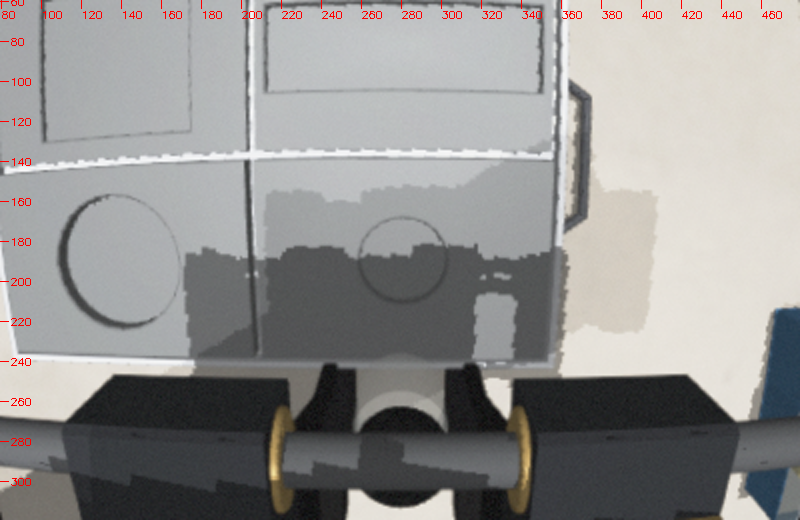

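The recess centre is at wrist px (281,189), about 2–3 mm from the prediction. That agrees with the top-camera circle estimate (0.599,0.264), so I'll lower there.

Request:
{"api": "servo_tool", "payload": {
  "commands": [
    [[0, 0, 0, 40, 11, 1, 15], [0, 0, 0, 90, 11, 1, 15], [0, 0, 0, 115, 11, 1, 15], [0, 0, 0, 125, 11, 1, 15], [0, 0, 0, 125, 11, 1, 15]]
  ]
}}

```text
time: 5.55
position: [0.6002, 0.2623, 0.0255]
tool_rot: [-0.127, 1.567, 0.126]
ft_force: [0.2, 0.4, 0.6]
grip_width: 0.273
```

Run:
```python
from h import *
plan((.599,.264,.023,10))
```

```text
t 5.55 p [0.6002 0.2623 0.0255] jaw 9.2 grip 23.8 F [0.2402 0.403  0.5987] j [ 0.0962  0.6048 -0.7322  1.6166  0.4427  1.0933 -0.5943]
(0.599, 0.264, 0.023, np.float64(10.0)) turn [-0.8 -0.   0. ] shift [ 2.5  1.9 -0.9]
```

Request:
{"api": "servo_tool", "payload": {
  "commands": [
    [[0, 0, 0, 1, 1, 0, 15], [0, 0, 0, 1, 1, 0, 15], [0, 0, 0, 1, 1, 0, 50], [0, 0, 0, 1, 1, 0, 50], [0, 0, 0, 1, 1, 0, 50]]
  ]
}}

```text
time: 6.18
position: [0.5999, 0.2644, 0.0246]
tool_rot: [-0.128, 1.567, 0.127]
ft_force: [-0.5, -0.2, -0.2]
grip_width: 0.519
```

Request:
{"api": "servo_tool", "payload": {
  "commands": [
    [[0, 0, 0, 0, 0, 0, 50], [0, 0, 0, -40, 0, 0, 50], [0, 0, 0, -100, 0, 0, 60], [0, 0, 0, -130, 0, 0, 87], [0, 0, 0, -130, 0, 0, 87]]
  ]
}}

```text
time: 6.8
position: [0.6014, 0.2655, 0.1579]
tool_rot: [-0.126, 1.562, 0.129]
ft_force: [0.1, 0.3, -0.1]
grip_width: 0.827
```

Run:
```python
from h import *
ci=vision.camera_info('wrist'); im=vision.get_image('wrist')
W=lambda X,Y,z:at('wrist',80+X/2-.5,60+Y/2-.5,z,ci)
plan((.4405,-.018,.15,0),(.4405,-.018,.12,-2))
print('vial cap pred',proj('wrist',[.599,.264,.055],ci))
crop(im,80,480,60,320,2,'w3.png')
```

```text
t 6.85 p [0.6003 0.2647 0.1555] jaw 9.3 grip 76.3 F [-0.4893  1.0163 -0.8658] j [ 0.1323  0.4846 -0.7927  1.5009  0.3523  1.3014 -0.5339]
(0.4405, -0.018, 0.15, np.float64(0.0)) turn [ 9.3  0.1 -0. ] shift [   5.1 -253.1 -203.4]
(0.4405, -0.018, 0.12, np.float64(-2.0)) turn [11.3  0.1 -0. ] shift [  35.1 -253.1 -203.5]
vial cap pred [276.9535 211.6462]
```

View pics/w3.png

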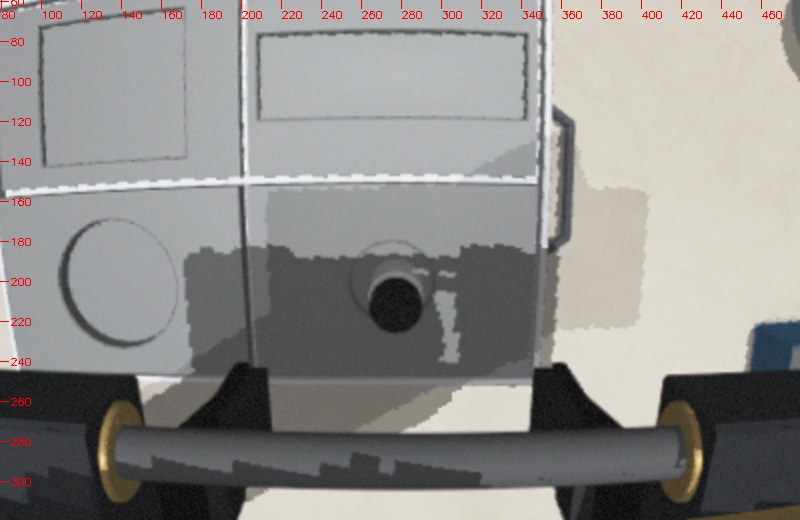

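The vial stands in its recess: the cap is at px (277,212) and I predicted (277,211.6). Next is the jar, and I'll use this same picture to refine the other recess centres.

Request:
{"api": "servo_tool", "payload": {
  "commands": [
    [[2, 0, 0, 5, -42, -34, 87], [4, 0, 0, 5, -90, -72, 87], [6, 0, 0, 5, -138, -110, 87], [8, 0, 0, 5, -186, -148, 87], [9, 0, 0, 5, -234, -186, 87]]
  ]
}}

```text
time: 7.48
position: [0.4518, 0.0013, 0.1479]
tool_rot: [-0.003, 1.573, 0.003]
ft_force: [0.4, -1.0, 0.1]
grip_width: 1.002
```

Run:
```python
from h import *
plan((.4405,-.018,.022,0))
# wrist pose at w3: rebuild camera pose from TCP pose then; camera fixed in tool frame
s=ctrl.get_state();T=np.eye(4);T[:3,:3]=R.from_rotvec(s['tool_rot']).as_matrix();T[:3,3]=s['position']
ci=vision.camera_info('wrist');C=np.linalg.inv(T)@ci['pose'];np.save('C.npy',C)
T[:3,:3]=R.from_rotvec([-.1265,1.5645,.1285]).as_matrix();T[:3,3]=[.6003,.2647,.1555]
ci['pose']=T@C
W=lambda X,Y,z:at('wrist',80+X/2-.5,60+Y/2-.5,z,ci)
print('vial',W(395,305,.055),'small',W(391,281,.017),'large',W(119,283,.017))
print('long',np.mean([W(*p,.012) for p in[(258,35),(523,32),(528,118),(260,120)]],0),'sq',np.mean([W(*p,.011) for p in[(40,27),(185,9),(187,157),(43,166)]],0))
```

```text
t 7.47 p [0.4518 0.0013 0.1479] jaw 0.2 grip 87.1 F [ 0.3886 -1.0412  0.1465] j [ 0.6959 -0.0271 -0.7377  1.9928 -0.0201  1.1713 -0.0301]
(0.4405, -0.018, 0.022, np.float64(0.0)) turn [ 0.2 -0.1 -0. ] shift [126.  -19.3 -11.1]
vial [0.5975 0.2633 0.055 ] small [0.5953 0.264  0.017 ] large [0.4587 0.2413 0.017 ]
long [0.58   0.3609 0.012 ] sq [0.4413 0.3379 0.011 ]
```

Request:
{"api": "servo_tool", "payload": {
  "commands": [
    [[0, 0, 0, 0, -19, -11, 87], [0, 0, 0, 30, -19, -11, 87], [0, 0, 0, 85, -19, -11, 87], [0, 0, 0, 126, -19, -11, 87], [0, 0, 0, 126, -19, -11, 87]]
  ]
}}

```text
time: 8.1
position: [0.4388, -0.0152, 0.02]
tool_rot: [-0.002, 1.58, 0.007]
ft_force: [-0.5, 0.3, 0.3]
grip_width: 1.001
```

Request:
{"api": "servo_tool", "payload": {
  "commands": [
    [[0, 0, 0, 0, 0, 0, 87], [0, 0, 0, 0, 0, 0, 40], [0, 0, 0, 0, 0, 0, 40], [0, 0, 0, 0, 0, 0, 40], [0, 0, 0, 0, 0, 0, 40]]
  ],
  "newtons": 20
}}

```text
time: 8.72
position: [0.4433, -0.0158, 0.0238]
tool_rot: [-0.004, 1.57, 0.004]
ft_force: [-0.5, -0.1, -0.2]
grip_width: 0.635
```

Request:
{"api": "servo_tool", "payload": {
  "commands": [
    [[0, 0, 0, 0, 0, 0, 40], [0, 0, 0, 0, 0, 0, 40], [0, 0, 0, -40, 0, 0, 40], [0, 0, 0, -90, 0, 0, 40], [0, 0, 0, -110, 0, 0, 40]]
  ]
}}

```text
time: 9.35
position: [0.4448, -0.0157, 0.1362]
tool_rot: [-0.005, 1.567, 0.003]
ft_force: [0.5, -0.0, -0.2]
grip_width: 0.587
```

Run:
```python
from h import *
plan((.459,.240,.13,9))
```

```text
t 9.35 p [ 0.4448 -0.0157  0.1362] jaw 0.3 grip 51.0 F [ 0.5035 -0.0101 -0.1552] j [ 0.7361 -0.0385 -0.738   2.0262 -0.0272  1.1398  0.0151]
(0.459, 0.24, 0.13, np.float64(9.0)) turn [-8.7  0.2  0.1] shift [  5.9 255.6  15.5]
```

Request:
{"api": "servo_tool", "payload": {
  "commands": [
    [[-2, 0, 0, 0, 45, 3, 40], [-4, 0, 0, 0, 100, 6, 40], [-6, 0, 0, 0, 156, 9, 40], [-9, 0, 0, 0, 212, 12, 40], [-9, 0, 0, 0, 258, 16, 40]]
  ]
}}

```text
time: 9.98
position: [0.4577, 0.2446, 0.1336]
tool_rot: [-0.128, 1.566, 0.129]
ft_force: [0.0, -1.1, -0.6]
grip_width: 0.582
```

Request:
{"api": "servo_tool", "payload": {
  "commands": [
    [[0, 0, 0, 0, 0, 0, 40], [0, 0, 0, 0, 0, 0, 40]]
  ]
}}

```text
time: 10.22
position: [0.4576, 0.2417, 0.133]
tool_rot: [-0.128, 1.568, 0.127]
ft_force: [0.3, -0.7, -0.9]
grip_width: 0.586
```

Run:
```python
from h import *
plan((.459,.242,.031,9))
ci=vision.camera_info('wrist'); im=vision.get_image('wrist')
cv2.imwrite('pics/w4.png',cv2.resize(im[:,:,::-1],(800,600)))
print(proj('wrist',[.459,.24,.017],ci))
```

```text
t 10.22 p [0.4576 0.2417 0.133 ] jaw 9.3 grip 51.0 F [ 0.3254 -0.7265 -0.8548] j [ 0.3669  0.2198 -0.9931  1.8623  0.2002  1.1666 -0.5326]
(0.459, 0.242, 0.031, np.float64(9.0)) turn [ 0.3 -0.1  0. ] shift [102.    0.2   1.5]
[281.9927 208.1501]
```

View pics/w4.png

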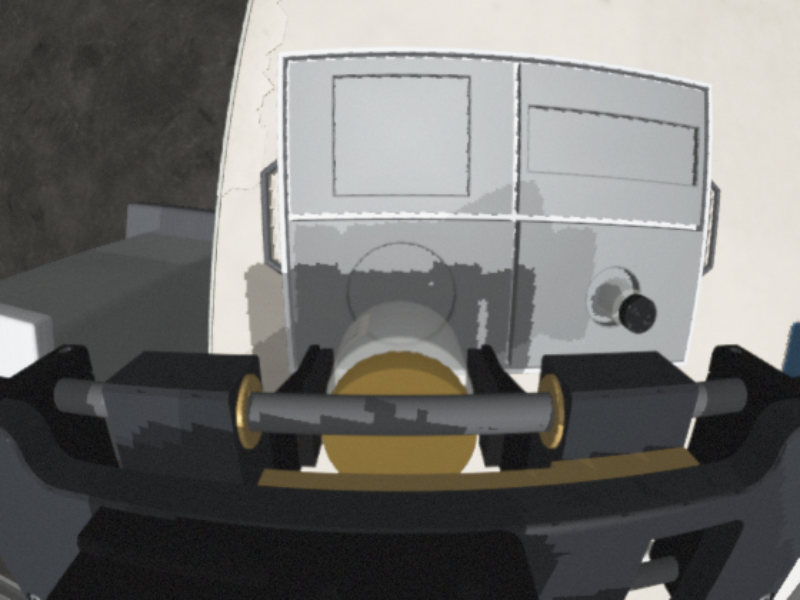

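The jar is held upright. The large recess is centred at about px (281,207), and I predicted (282,208). Lowering now.

Request:
{"api": "servo_tool", "payload": {
  "commands": [
    [[0, 0, 0, 35, 0, 1, 40], [0, 0, 0, 75, 0, 1, 40], [0, 0, 0, 95, 0, 1, 40], [0, 0, 0, 101, 0, 1, 40], [0, 0, 0, 101, 0, 1, 40]]
  ]
}}

```text
time: 10.9
position: [0.4595, 0.2425, 0.0332]
tool_rot: [-0.127, 1.566, 0.127]
ft_force: [0.5, -0.6, 0.0]
grip_width: 0.582
```

Request:
{"api": "servo_tool", "payload": {
  "commands": [
    [[0, 0, 0, 0, 0, 0, 40], [0, 0, 0, 0, 0, 0, 40]]
  ]
}}

```text
time: 11.15
position: [0.4595, 0.2428, 0.0334]
tool_rot: [-0.127, 1.565, 0.127]
ft_force: [-0.3, 0.5, -0.3]
grip_width: 0.578
```

Run:
```python
from h import *
plan((.459,.242,.031,9))
```

```text
t 11.15 p [0.4595 0.2428 0.0334] jaw 9.3 grip 50.3 F [-0.312   0.4898 -0.2887] j [ 0.2757  0.3683 -0.9253  1.9508  0.352   0.9905 -0.6521]
(0.459, 0.242, 0.031, np.float64(9.0)) turn [0.3 0.1 0. ] shift [ 2.4 -0.7 -0.7]
```

Request:
{"api": "servo_tool", "payload": {
  "commands": [
    [[0, 0, 0, 2, 0, 0, 40], [0, 0, 0, 2, 0, 0, 40], [0, 0, 0, 2, 0, 0, 80], [0, 0, 0, 2, 0, 0, 80], [0, 0, 0, 2, 0, 0, 80]]
  ]
}}

```text
time: 11.78
position: [0.4586, 0.2425, 0.0303]
tool_rot: [-0.128, 1.568, 0.127]
ft_force: [-0.2, 0.6, -0.0]
grip_width: 0.836
```

Request:
{"api": "servo_tool", "payload": {
  "commands": [
    [[0, 0, 0, 2, 0, 0, 80], [0, 0, 0, 2, 0, 0, 80], [0, 0, 0, -40, 0, 0, 87], [0, 0, 0, -100, 0, 0, 87], [0, 0, 0, -120, 0, 0, 87]]
  ]
}}

```text
time: 12.4
position: [0.4604, 0.2438, 0.1539]
tool_rot: [-0.127, 1.562, 0.128]
ft_force: [-0.2, -0.7, -0.7]
grip_width: 0.996
```

Run:
```python
from h import *
a=79.4
plan((.5673,0,.14,a),(.5673,0,.14,a-180),(.7027,.0055,.14,104-180))
im=vision.get_image('wrist');ci=vision.camera_info('wrist');print(proj('wrist',[.459,.24,.073],ci),proj('wrist',[.599,.264,.055],ci))
cv2.imwrite('pics/w5.png',cv2.resize(im[:,:,::-1],(560,420)))
```

```text
t 12.4 p [0.4604 0.2438 0.1539] jaw 9.3 grip 86.6 F [-0.2489 -0.7172 -0.6669] j [ 0.3884  0.2001 -1.0133  1.8355  0.1839  1.2    -0.5197]
(0.5673, 0, 0.14, np.float64(79.4)) turn [-70.1   0.3   0.2] shift [  14.1 -257.9   66. ]
(0.5673, 0, 0.14, np.float64(-100.6)) turn [109.9   0.2  -0.3] shift [  14.1 -257.9   66. ]
(0.7027, 0.0055, 0.14, np.float64(-76.0)) turn [85.3  0.2 -0.2] shift [  14.8 -274.4  200.5]
[276.8808 221.8286] [433.0781 213.5197]
```

View pics/w5.png

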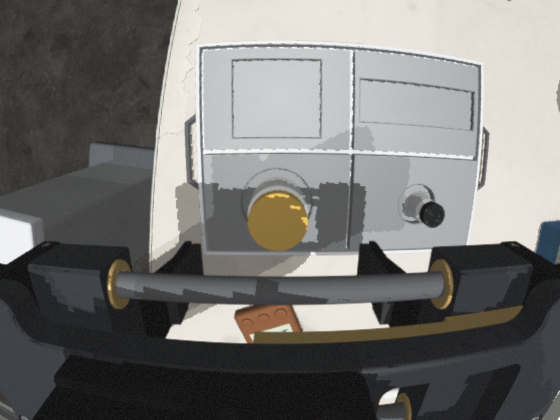

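The jar is in its recess: the lid is at px (277,222), matching the prediction. The timer is next. I'll grip it along its 66 mm side so the fingers have room in the bay.

Request:
{"api": "servo_tool", "payload": {
  "commands": [
    [[-10, 0, 0, 0, -40, 10, 87], [-20, 0, 0, 0, -90, 22, 87], [-30, 0, 0, 0, -140, 36, 87], [-40, 0, 0, 5, -190, 50, 87], [-50, 0, 0, 10, -240, 62, 87]]
  ]
}}

```text
time: 13.08
position: [0.5586, 0.0139, 0.139]
tool_rot: [-0.81, 1.416, 0.811]
ft_force: [-0.1, -0.2, 1.2]
grip_width: 1.0
```

Run:
```python
from h import *
plan((.5673,0,.12,79.4))
```

```text
t 13.07 p [0.5586 0.0139 0.139 ] jaw 59.6 grip 87.0 F [-0.0934 -0.1621  1.1514] j [ 0.7721  0.3327 -0.9914  1.7594  0.2962  1.2118  0.7402]
(0.5673, 0, 0.12, np.float64(79.4)) turn [-19.8  -0.   -0.1] shift [ 19.  -14.5  -7.6]
```

Request:
{"api": "servo_tool", "payload": {
  "commands": [
    [[-10, 0, 0, 10, -14, -8, 87], [-20, 0, 0, 19, -14, -8, 87], [-20, 0, 0, 19, -14, -8, 87], [-20, 0, 0, 19, -14, -8, 87]]
  ]
}}

```text
time: 13.58
position: [0.5664, 0.0021, 0.1211]
tool_rot: [-1.068, 1.293, 1.07]
ft_force: [0.4, -0.3, 0.1]
grip_width: 0.999
```

Run:
```python
from h import *
plan((.5673,0,.007,79.4))
ci=vision.camera_info('wrist'); im=vision.get_image('wrist')
x=np.array([.984,-.184,0])*.029;y=np.array([.184,.983,0])*.033;c=np.array([.5673,0,.016])
P=[proj('wrist',c+a*x+b*y,ci) for a,b in((1,1),(1,-1),(-1,-1),(-1,1))]
o=np.ascontiguousarray(im[:,:,::-1]);o=cv2.resize(o,(800,600))
for p in P: cv2.circle(o,tuple(int((v+.5)/.7) for v in p),3,(0,0,255),-1)
cv2.imwrite('pics/w6.png',o)
```

```text
t 13.57 p [0.5664 0.0021 0.1211] jaw 79.2 grip 86.9 F [ 0.4095 -0.2879  0.1337] j [ 0.8104  0.3943 -1.0344  1.7602  0.3624  1.1961  1.0554]
(0.5673, 0, 0.007, np.float64(79.4)) turn [-0.2  0.  -0. ] shift [114.1  -1.4  -1.9]
```

View pics/w6.png

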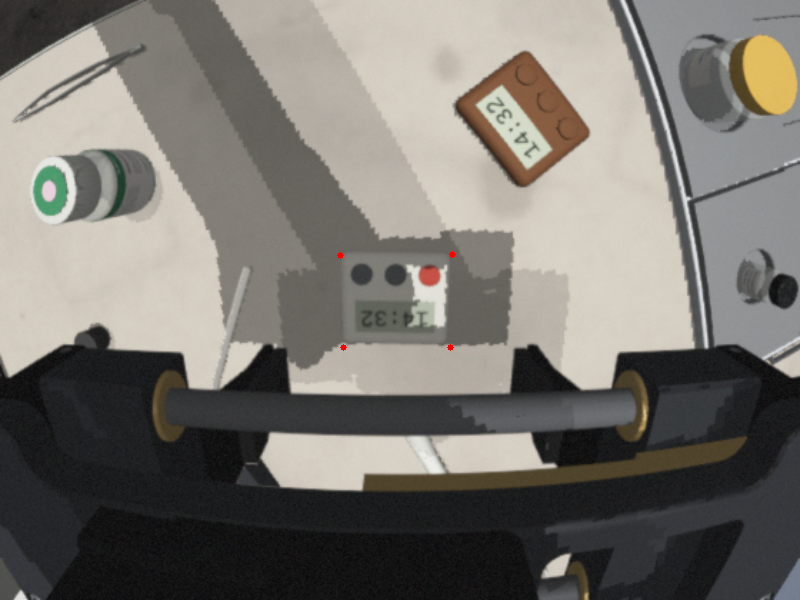

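The predicted corners lie on the white timer (centre about px (396,300)). Descending and gripping.

Request:
{"api": "servo_tool", "payload": {
  "commands": [
    [[0, 0, 0, 50, -1, -2, 87], [0, 0, 0, 95, -1, -2, 87], [0, 0, 0, 111, -1, -2, 87], [0, 0, 0, 113, -1, -2, 87], [0, 0, 0, 113, -1, -2, 87]]
  ]
}}

```text
time: 14.25
position: [0.5688, -0.0001, 0.0102]
tool_rot: [-1.072, 1.29, 1.068]
ft_force: [0.3, -0.2, -0.4]
grip_width: 1.001
```

Run:
```python
from h import *
plan((.5673,0,.0065,79.4))
```

```text
t 14.25 p [ 0.5688 -0.0001  0.0102] jaw 79.3 grip 87.1 F [ 0.3323 -0.1511 -0.4184] j [ 0.722   0.5318 -0.9356  1.8479  0.5019  1.0155  0.9623]
(0.5673, 0, 0.0065, np.float64(79.4)) turn [-0.1  0.   0.2] shift [ 3.7  1.5 -0.1]
```

Request:
{"api": "servo_tool", "payload": {
  "commands": [
    [[0, 0, 0, 3, 1, 0, 87], [0, 0, 0, 3, 1, 0, 87], [0, 0, 0, 3, 1, 0, 55], [0, 0, 0, 3, 1, 0, 55], [0, 0, 0, 3, 1, 0, 55]]
  ],
  "newtons": 20
}}

```text
time: 14.88
position: [0.5664, -0.0003, 0.0056]
tool_rot: [-1.071, 1.292, 1.07]
ft_force: [0.6, -1.5, 0.5]
grip_width: 0.758
```

Request:
{"api": "servo_tool", "payload": {
  "commands": [
    [[0, 0, 0, 0, 0, 0, 55], [0, 0, 0, 0, 0, 0, 55], [0, 0, 0, 0, 0, 0, 55]]
  ]
}}

```text
time: 15.25
position: [0.5664, -0.0003, 0.0056]
tool_rot: [-1.071, 1.292, 1.07]
ft_force: [0.1, 0.3, 1.4]
grip_width: 0.755
```

Request:
{"api": "servo_tool", "payload": {
  "commands": [
    [[0, 0, 0, -30, 0, 0, 55], [0, 0, 0, -80, 0, 0, 55], [0, 0, 0, -120, 0, 0, 55], [0, 0, 0, -120, 0, 0, 55]]
  ]
}}

```text
time: 15.75
position: [0.5686, 0.0002, 0.1286]
tool_rot: [-1.074, 1.288, 1.066]
ft_force: [-0.3, 0.2, 0.1]
grip_width: 0.758
```

Run:
```python
from h import *
plan((.4425,.3385,.13,9))
```

```text
t 15.75 p [0.5686 0.0002 0.1286] jaw 79.3 grip 65.9 F [-0.2921  0.2001  0.1216] j [ 0.8207  0.3868 -1.0424  1.7528  0.3588  1.2029  1.0641]
(0.4425, 0.3385, 0.13, np.float64(9.0)) turn [70.3  0.2  0.3] shift [ -2.4 186.8 309. ]
```

Request:
{"api": "servo_tool", "payload": {
  "commands": [
    [[8, 0, 0, 0, 20, 32, 55], [18, 0, 0, 0, 46, 76, 55], [28, 0, 0, 0, 74, 122, 55], [38, 0, 0, 0, 102, 168, 55], [48, 0, 0, 0, 130, 214, 55]]
  ]
}}

```text
time: 16.38
position: [0.477, 0.2348, 0.1242]
tool_rot: [-0.424, 1.531, 0.423]
ft_force: [1.7, 0.3, -1.5]
grip_width: 0.753
```

Run:
```python
from h import *
plan((.4425,.3385,.13,9))
```

```text
t 16.38 p [0.477  0.2348 0.1242] jaw 31.0 grip 65.5 F [ 1.7398  0.3049 -1.4854] j [ 0.3769  0.2773 -0.9983  1.8389  0.2533  1.1634 -0.1655]
(0.4425, 0.3385, 0.13, np.float64(9.0)) turn [22.  -0.1  0. ] shift [ -5.8 106.7  23.8]
```

Request:
{"api": "servo_tool", "payload": {
  "commands": [
    [[10, 0, 0, -3, 50, 12, 55], [20, 0, 0, -4, 95, 22, 55], [22, 0, 0, -5, 107, 24, 55], [22, 0, 0, -5, 107, 24, 55], [22, 0, 0, -5, 107, 24, 55]]
  ]
}}

```text
time: 17.0
position: [0.4436, 0.3364, 0.1295]
tool_rot: [-0.129, 1.568, 0.126]
ft_force: [1.1, -1.1, -0.5]
grip_width: 0.753
```

Run:
```python
from h import *
plan((.4425,.3385,.014,9))
ci=vision.camera_info('wrist'); im=vision.get_image('wrist')
o=cv2.resize(im[:,:,::-1],(800,600))
ex=np.array([.9875,.1576,0]);ey=np.array([-.1576,.9875,0])
for a,b in((1,1),(1,-1),(-1,1),(-1,-1)):
    p=proj('wrist',np.array([.4425,.3385,.011])+a*.041*ex+b*.037*ey,ci); cv2.circle(o,tuple(int((v+.5)/.7) for v in p),3,(0,0,255),-1)
cv2.imwrite('pics/w7.png',o)
```

```text
t 17.0 p [0.4436 0.3364 0.1295] jaw 9.3 grip 65.5 F [ 1.0927 -1.1036 -0.4967] j [ 0.1181  0.3246 -0.9506  1.7754  0.2838  1.1893 -0.7533]
(0.4425, 0.3385, 0.014, np.float64(9.0)) turn [ 0.3 -0.1  0.1] shift [115.5   2.4  -0.6]
```

View pics/w7.png

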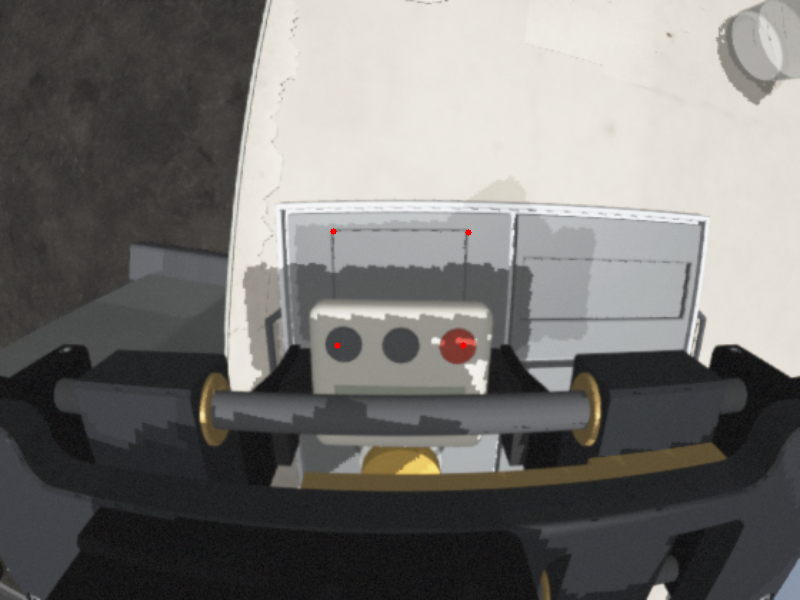

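The recess corners (333,231) and (468,231) match the predicted dots, and the timer is held level. Lowering.

Request:
{"api": "servo_tool", "payload": {
  "commands": [
    [[0, 0, 0, 50, 2, -1, 55], [0, 0, 0, 95, 2, -1, 55], [0, 0, 0, 112, 2, -1, 55], [0, 0, 0, 114, 2, -1, 55], [0, 0, 0, 114, 2, -1, 55]]
  ]
}}

```text
time: 17.68
position: [0.4432, 0.3403, 0.018]
tool_rot: [-0.127, 1.565, 0.128]
ft_force: [0.3, 0.8, -0.9]
grip_width: 0.754
```

Request:
{"api": "servo_tool", "payload": {
  "commands": [
    [[0, 0, 0, 0, 0, 0, 55], [0, 0, 0, 0, 0, 0, 55]]
  ]
}}

```text
time: 17.92
position: [0.4427, 0.34, 0.0175]
tool_rot: [-0.127, 1.565, 0.128]
ft_force: [-0.1, 0.7, -0.9]
grip_width: 0.757
```

Run:
```python
from h import *
plan((.4425,.3385,.0135,9))
```

```text
t 17.93 p [0.4427 0.34   0.0175] jaw 9.3 grip 65.9 F [-0.1088  0.7466 -0.9013] j [ 0.0297  0.4676 -0.8719  1.87    0.4239  0.9987 -0.8622]
(0.4425, 0.3385, 0.0135, np.float64(9.0)) turn [ 0.3  0.1 -0. ] shift [ 4.  -1.5 -0.4]
```

Request:
{"api": "servo_tool", "payload": {
  "commands": [
    [[0, 0, 0, 4, -1, 0, 55], [0, 0, 0, 4, -1, 0, 55], [0, 0, 0, 4, -1, 0, 78], [0, 0, 0, 4, -1, 0, 78], [0, 0, 0, 4, -1, 0, 78]]
  ]
}}

```text
time: 18.55
position: [0.442, 0.3386, 0.0124]
tool_rot: [-0.128, 1.567, 0.128]
ft_force: [0.0, 0.2, -0.5]
grip_width: 0.887
```

Request:
{"api": "servo_tool", "payload": {
  "commands": [
    [[0, 0, 0, 0, 0, 0, 78], [0, 0, 0, -20, 0, 0, 78], [0, 0, 0, -70, 0, 0, 78], [0, 0, 0, -120, 0, 0, 60], [0, 0, 0, -130, 0, 0, 60]]
  ]
}}

```text
time: 19.18
position: [0.4438, 0.3409, 0.1475]
tool_rot: [-0.126, 1.56, 0.131]
ft_force: [-0.1, 0.4, 0.2]
grip_width: 0.754
```

Run:
```python
from h import *
plan((.7027,.0055,.14,104),(.7027,.0055,.14,-76))
im=vision.get_image('wrist')
cv2.imwrite('pics/w8.png',cv2.resize(im[:,:,::-1],(560,420)))
im=vision.get_image('top');crop(im,245,345,120,280,4,'t8.png')
```

```text
t 19.18 p [0.4438 0.3409 0.1475] jaw 9.4 grip 65.6 F [-0.0512  0.3946  0.2275] j [ 0.129   0.3067 -0.9676  1.7563  0.2713  1.2125 -0.7481]
(0.7027, 0.0055, 0.14, np.float64(104.0)) turn [-94.6   0.4   0.2] shift [   8.1 -373.   200.8]
(0.7027, 0.0055, 0.14, np.float64(-76.0)) turn [85.4  0.2 -0.4] shift [   8.1 -373.   200.8]
```

View pics/w8.png

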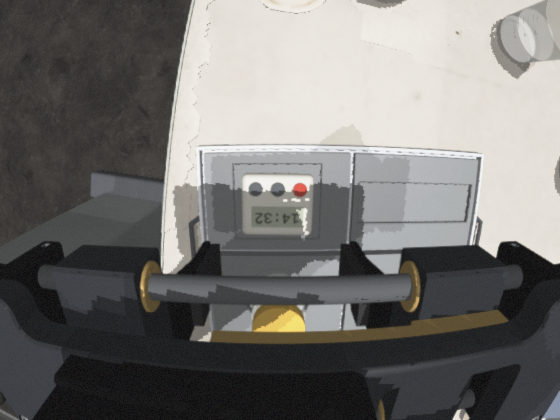

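The timer lies in the square recess with margin on every side. Pestle next.

Request:
{"api": "servo_tool", "payload": {
  "commands": [
    [[-10, 0, 0, 0, -40, 20, 60], [-20, 0, 0, 2, -90, 46, 60], [-30, 0, 0, 4, -140, 74, 60], [-40, 0, 0, 6, -190, 102, 60], [-50, 0, 0, 8, -240, 130, 60]]
  ]
}}

```text
time: 19.9
position: [0.6094, 0.1211, 0.133]
tool_rot: [-0.811, 1.416, 0.812]
ft_force: [0.1, 1.1, 0.4]
grip_width: 0.689
```

Run:
```python
from h import *
plan((.7027,.0055,.14,104))
```

```text
t 19.9 p [0.6094 0.1211 0.133 ] jaw 59.7 grip 59.9 F [0.0732 1.0816 0.4422] j [ 0.5172  0.5037 -0.9903  1.6098  0.4359  1.2697  0.4925]
(0.7027, 0.0055, 0.14, np.float64(104.0)) turn [-44.3  -0.   -0.1] shift [  -7.2 -138.9  -52.7]
```

Request:
{"api": "servo_tool", "payload": {
  "commands": [
    [[-10, 0, 0, -6, -45, -17, 60], [-20, 0, 0, -6, -95, -36, 60], [-30, 0, 0, -6, -139, -53, 60], [-40, 0, 0, -6, -139, -53, 60], [-44, 0, 0, -6, -139, -53, 60]]
  ]
}}

```text
time: 20.52
position: [0.7011, 0.0057, 0.138]
tool_rot: [-1.377, 1.09, 1.384]
ft_force: [-0.4, 0.1, 0.2]
grip_width: 0.689
```

Request:
{"api": "servo_tool", "payload": {
  "commands": [
    [[0, 0, 0, 0, 0, 0, 60], [0, 0, 0, 0, 0, 0, 60]]
  ]
}}

```text
time: 20.78
position: [0.7014, 0.0066, 0.1396]
tool_rot: [-1.377, 1.091, 1.379]
ft_force: [0.6, 0.4, 0.1]
grip_width: 0.69
```

Run:
```python
from h import *
plan((.7027,.0055,.0065,104))
ci=vision.camera_info('wrist'); im=vision.get_image('wrist')
o=cv2.resize(im[:,:,::-1],(800,600))
d=np.array([.97,.241,0])
for k in(-.057,0,.057):
    p=proj('wrist',np.array([.7027,.0055,.0125])+k*d,ci); cv2.circle(o,tuple(int((v+.5)/.7) for v in p),2,(0,0,255),-1)
cv2.imwrite('pics/w9.png',o)
```

```text
t 20.77 p [0.7014 0.0066 0.1396] jaw 103.3 grip 60.1 F [0.6273 0.3715 0.062 ] j [ 0.6274  0.7125 -1.0553  1.381   0.6154  1.3975  1.3799]
(0.7027, 0.0055, 0.0065, np.float64(104.0)) turn [-0.7  0.  -0.1] shift [133.1  -1.2  -1.4]
```

View pics/w9.png

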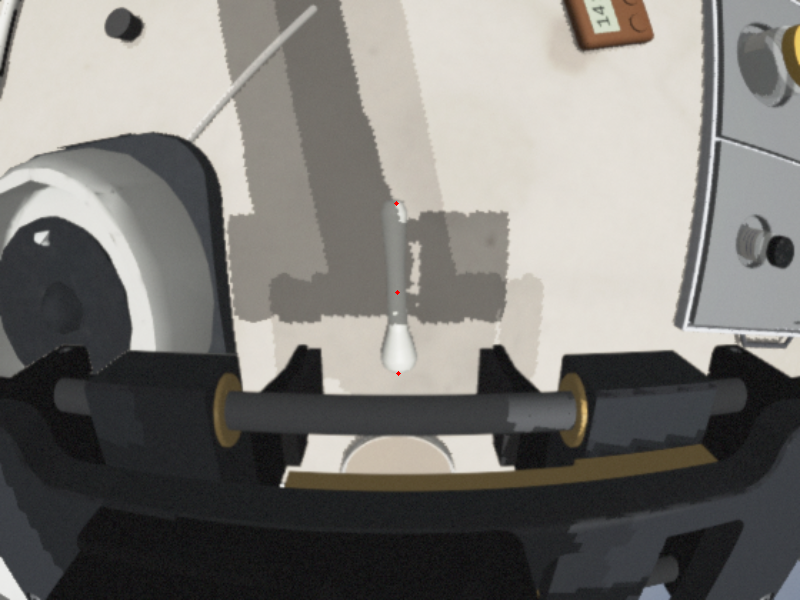

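The dots lie on the pestle: head at (398,373), tail at (396,203). There's about 2 cm of clearance to the centrifuge. I'll grip 5 mm to the head side of the middle.

Request:
{"api": "servo_tool", "payload": {
  "commands": [
    [[-1, 0, 0, 50, -6, -1, 60], [-1, 0, 0, 105, -6, -1, 60], [-1, 0, 0, 128, -6, -1, 60], [-1, 0, 0, 131, -6, -1, 60], [-1, 0, 0, 131, -6, -1, 60]]
  ]
}}

```text
time: 21.45
position: [0.7092, 0.0073, 0.0116]
tool_rot: [-1.392, 1.078, 1.389]
ft_force: [0.4, -0.8, 0.8]
grip_width: 0.689
```

Run:
```python
from h import *
plan((.7075,.0067,.0065,104))
```

```text
t 21.45 p [0.7092 0.0073 0.0116] jaw 104.3 grip 60.0 F [ 0.3716 -0.8243  0.7928] j [ 0.5919  0.835  -0.9762  1.4683  0.7139  1.2166  1.3413]
(0.7075, 0.0067, 0.0065, np.float64(104.0)) turn [ 0.3 -0.   0.2] shift [ 5.1  1.9 -0.2]
```

Request:
{"api": "servo_tool", "payload": {
  "commands": [
    [[0, 0, 0, 4, 1, 0, 60], [0, 0, 0, 4, 1, 0, 60], [0, 0, 0, 4, 1, 0, 5], [0, 0, 0, 4, 1, 0, 5], [0, 0, 0, 4, 1, 0, 5]]
  ],
  "newtons": 25
}}

```text
time: 22.08
position: [0.707, 0.0066, 0.0056]
tool_rot: [-1.391, 1.08, 1.391]
ft_force: [0.7, -0.5, -0.3]
grip_width: 0.436
```

Request:
{"api": "servo_tool", "payload": {
  "commands": [
    [[0, 0, 0, 0, 0, 0, 5], [0, 0, 0, 0, 0, 0, 5], [0, 0, 0, 0, 0, 0, 5], [0, 0, 0, 0, 0, 0, 5], [0, 0, 0, 0, 0, 0, 5]]
  ]
}}

```text
time: 22.7
position: [0.707, 0.0065, 0.0055]
tool_rot: [-1.391, 1.08, 1.391]
ft_force: [0.8, 0.1, -0.1]
grip_width: 0.234
```

Request:
{"api": "servo_tool", "payload": {
  "commands": [
    [[0, 0, 0, -20, 0, 0, 5], [0, 0, 0, -60, 0, 0, 5], [0, 0, 0, -110, 0, 0, 5], [0, 0, 0, -130, 0, 0, 5], [0, 0, 0, -130, 0, 0, 5]]
  ]
}}

```text
time: 23.32
position: [0.7079, 0.007, 0.1377]
tool_rot: [-1.393, 1.078, 1.388]
ft_force: [-0.2, 0.2, -1.2]
grip_width: 0.237
```

Run:
```python
from h import *
plan((.587,.362,.14,99))
im=vision.get_image('scene')
crop(im,150,350,120,270,4,'s10.png')
```

```text
t 23.32 p [0.7079 0.007  0.1377] jaw 104.3 grip 20.6 F [-0.1662  0.1727 -1.1552] j [ 0.6189  0.7235 -1.0529  1.369   0.625   1.3962  1.3967]
(0.587, 0.362, 0.14, np.float64(99.0)) turn [ 5.3 -0.1  0.2] shift [ -2.8  29.2 373.9]
```

View pics/s10.png

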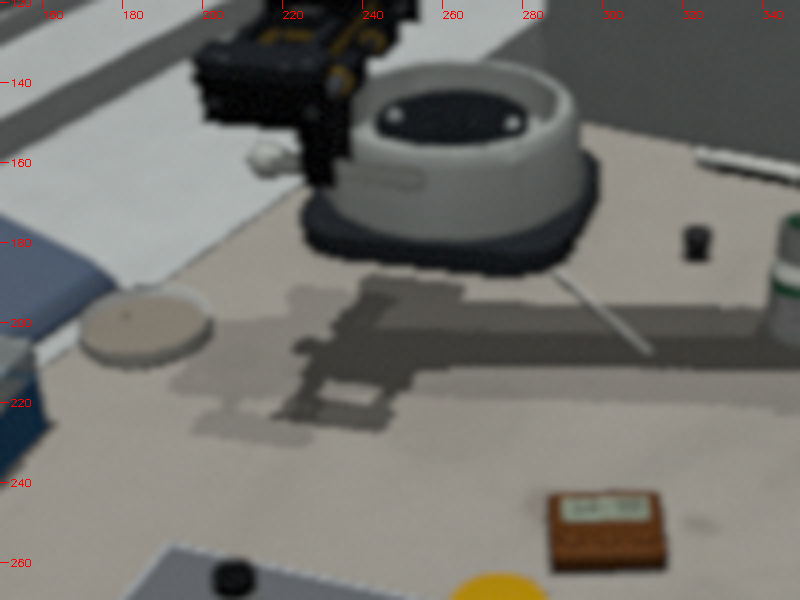

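The pestle is held and level, with its head at (265,160). Moving it to the long recess.

Request:
{"api": "servo_tool", "payload": {
  "commands": [
    [[1, 0, 0, 0, 3, 35, 5], [2, 0, 0, 0, 7, 90, 5], [3, 0, 0, 0, 11, 145, 5], [4, 0, 0, 0, 16, 200, 5], [5, 0, 0, 0, 20, 255, 5]]
  ]
}}

```text
time: 24.0
position: [0.6228, 0.2492, 0.1329]
tool_rot: [-1.327, 1.132, 1.33]
ft_force: [1.4, 0.2, -1.1]
grip_width: 0.235
```

Run:
```python
from h import *
plan((.5863,.3617,.14,99))
```

```text
t 24.0 p [0.6228 0.2492 0.1329] jaw 99.3 grip 20.4 F [ 1.4211  0.1716 -1.1214] j [ 0.3085  0.6623 -1.0715  1.4737  0.5846  1.356   0.9332]
(0.5863, 0.3617, 0.14, np.float64(99.0)) turn [ 0.3 -0.1 -0.2] shift [ -7.2  17.9 116.9]
```

Request:
{"api": "servo_tool", "payload": {
  "commands": [
    [[0, 0, 0, -3, 9, 55, 5], [0, 0, 0, -4, 16, 100, 5], [0, 0, 0, -4, 18, 117, 5], [0, 0, 0, -4, 18, 117, 5], [0, 0, 0, -4, 18, 117, 5]]
  ]
}}

```text
time: 24.62
position: [0.5892, 0.3584, 0.1383]
tool_rot: [-1.327, 1.132, 1.325]
ft_force: [0.9, -0.2, -0.7]
grip_width: 0.236
```

Run:
```python
from h import *
plan((.5863,.3617,.014,99))
ci=vision.camera_info('wrist'); im=vision.get_image('wrist')
o=cv2.resize(im[:,:,::-1],(800,600))
ex=np.array([.9875,.1576,0]);ey=np.array([-.1576,.9875,0])
for a,b in((1,1),(1,-1),(-1,1),(-1,-1)):
    p=proj('wrist',np.array([.582,.361,.012])+a*.0635*ex+b*.0205*ey,ci); cv2.circle(o,tuple(int((v+.5)/.7) for v in p),2,(0,0,255),-1)
cv2.imwrite('pics/w11.png',o)
```

```text
t 24.62 p [0.5892 0.3584 0.1383] jaw 99.2 grip 20.6 F [ 0.929  -0.1702 -0.6751] j [ 0.1079  0.6896 -1.0576  1.4165  0.6009  1.3819  0.769 ]
(0.5863, 0.3617, 0.014, np.float64(99.0)) turn [ 0.2 -0.1 -0.1] shift [124.3   2.2   4. ]
```

View pics/w11.png

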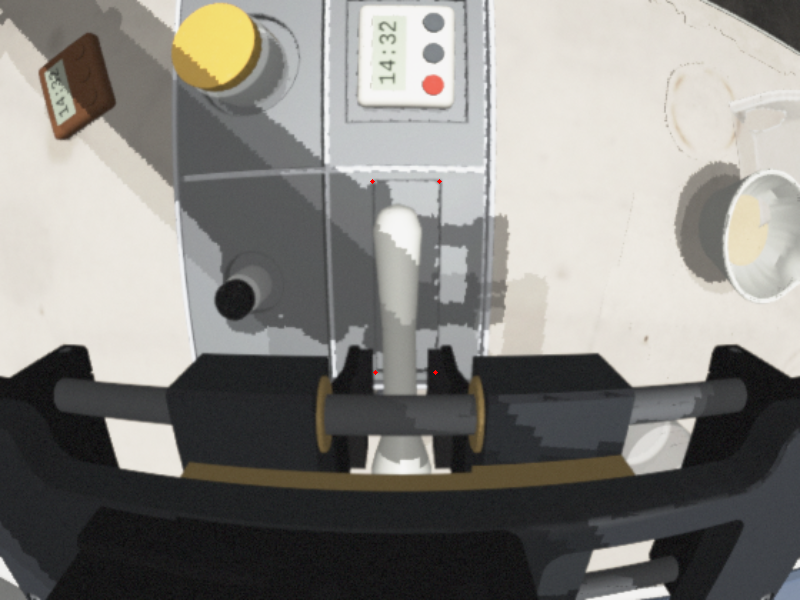

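The recess end corners (372,181) and (439,181) match the prediction, and the pestle is aligned. Lowering.

Request:
{"api": "servo_tool", "payload": {
  "commands": [
    [[0, 0, 0, 50, 2, 4, 5], [0, 0, 0, 95, 2, 4, 5], [0, 0, 0, 115, 2, 4, 5], [0, 0, 0, 120, 2, 4, 5], [0, 0, 0, 120, 2, 4, 5]]
  ]
}}

```text
time: 25.3
position: [0.5861, 0.3651, 0.0209]
tool_rot: [-1.328, 1.126, 1.327]
ft_force: [-0.6, -0.5, -1.0]
grip_width: 0.235
```

Request:
{"api": "servo_tool", "payload": {
  "commands": [
    [[0, 0, 0, 0, 0, 0, 5], [0, 0, 0, 0, 0, 0, 5]]
  ]
}}

```text
time: 25.55
position: [0.5857, 0.3654, 0.0209]
tool_rot: [-1.328, 1.126, 1.327]
ft_force: [0.1, -0.1, -0.3]
grip_width: 0.235
```

Run:
```python
from h import *
plan((.5866,.3617,.0138,99))
```

```text
t 25.55 p [0.5857 0.3654 0.0209] jaw 99.3 grip 20.4 F [ 0.052  -0.0679 -0.2809] j [ 0.0703  0.7919 -0.985   1.5172  0.6884  1.206   0.706 ]
(0.5866, 0.3617, 0.0138, np.float64(99.0)) turn [0.3 0.  0.1] shift [ 7.1 -0.3 -3.8]
```

Request:
{"api": "servo_tool", "payload": {
  "commands": [
    [[0, 0, 0, 0, 0, -4, 5], [0, 0, 0, 4, 0, -4, 5], [0, 0, 0, 7, 0, -4, 5], [0, 0, 0, 7, 0, -4, 5], [0, 0, 0, 7, 0, -4, 5]]
  ]
}}

```text
time: 26.18
position: [0.5858, 0.3608, 0.0126]
tool_rot: [-1.328, 1.128, 1.328]
ft_force: [-0.7, -1.8, 2.1]
grip_width: 0.232
```

Run:
```python
from h import *
plan((.5866,.3617,.0135,99))
```

```text
t 26.18 p [0.5858 0.3608 0.0126] jaw 99.3 grip 20.2 F [-0.7374 -1.8225  2.1154] j [ 0.0753  0.7978 -0.9798  1.5264  0.6937  1.1948  0.7071]
(0.5866, 0.3617, 0.0135, np.float64(99.0)) turn [ 0.3 -0.  -0. ] shift [-0.9 -0.9  0.8]
```

Request:
{"api": "servo_tool", "payload": {
  "commands": [
    [[0, 0, 0, 0, 0, 0, 26], [0, 0, 0, -1, 0, 0, 34], [0, 0, 0, -1, 0, 0, 44], [0, 0, 0, -1, 0, 0, 44], [0, 0, 0, -1, 0, 0, 44]]
  ]
}}

```text
time: 26.8
position: [0.5858, 0.3609, 0.0134]
tool_rot: [-1.328, 1.128, 1.328]
ft_force: [-0.4, 0.6, -0.1]
grip_width: 0.498
```

Request:
{"api": "servo_tool", "payload": {
  "commands": [
    [[0, 0, 0, -15, 0, 0, 44], [0, 0, 0, -50, 0, 0, 44], [0, 0, 0, -100, 0, 0, 44], [0, 0, 0, -150, 0, 0, 44], [0, 0, 0, -180, 0, 0, 44]]
  ]
}}

```text
time: 27.42
position: [0.5862, 0.3621, 0.198]
tool_rot: [-1.328, 1.123, 1.327]
ft_force: [-0.5, 0.7, -0.3]
grip_width: 0.503
```

Request:
{"api": "servo_tool", "payload": {
  "commands": [
    [[0, 0, 0, 0, 0, -50, 44], [0, 0, 0, 0, 0, -110, 44], [0, 0, 0, 0, 0, -170, 44], [0, 0, 0, 0, 0, -230, 44], [0, 0, 0, 0, 0, -280, 44]]
  ]
}}

```text
time: 28.05
position: [0.6317, 0.0818, 0.1947]
tool_rot: [-1.329, 1.128, 1.326]
ft_force: [-0.1, 0.1, 0.8]
grip_width: 0.505
```

Run:
```python
from h import *
plan()
im=vision.get_image('top');s=vision.get_image('scene')
crop(im,120,240,160,305,4,'a.png');crop(s,135,325,255,370,4,'b.png',10)
a=cv2.imread('pics/a.png');cv2.imwrite('pics/f.png',a)
b=cv2.resize(cv2.imread('pics/b.png')[:, :],None,fx=.75,fy=.75);
o=np.zeros((600,800,3),np.uint8);o[:580,:480]=a
c=cv2.resize(s[170:370,130:400,::-1],None,fx=1.18,fy=1.18,interpolation=cv2.INTER_CUBIC);o[:c.shape[0],480:480+c.shape[1]]=c[:,:320]
d=cv2.resize(im[180:290,290:445,::-1],None,fx=2.06,fy=2.06,interpolation=cv2.INTER_CUBIC);o[260:260+d.shape[0],480:480+d.shape[1]]=d[:,:320]
cv2.imwrite('pics/fin.png',o)
print(proj('top',[.599,.264,.055]),proj('top',[.459,.24,.073]),proj('top',[.4425,.3385,.023]),proj('top',[.582,.361,.0195]),proj('top',[.4562,-.1616,.086]),proj('top',[.5575,-.2244,.02]))
```

```text
t 28.05 p [0.6317 0.0818 0.1947] jaw 99.2 grip 44.0 F [-0.1121  0.0995  0.8042] j [ 0.6441  0.5508 -1.1396  1.497   0.5037  1.4141  1.2152]
[188.431  197.6722] [197.537  258.0481] [161.3442 265.1257] [152.3436 207.3768] [377.0023 255.0015] [395.013  210.9958]
```

View pics/fin.png

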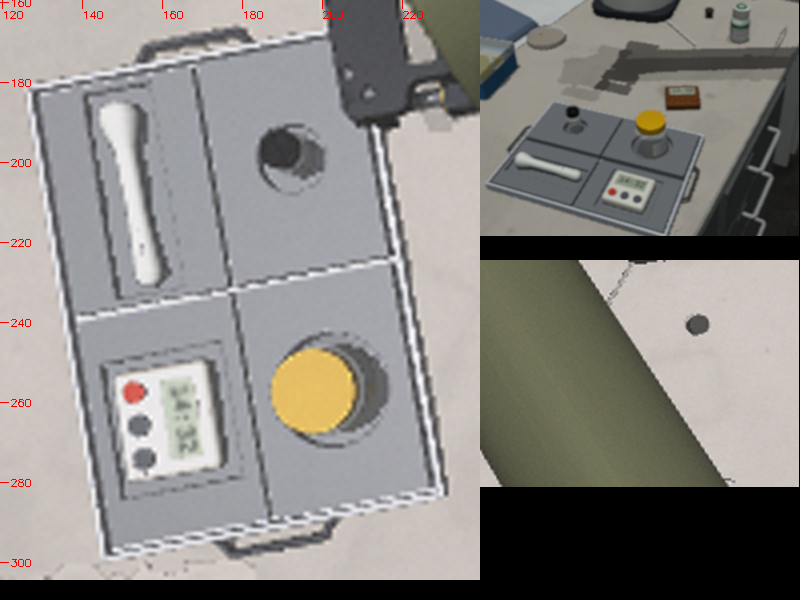

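The final view shows all four items inside their recesses, at top-camera px: vial cap (190,197), jar lid (198,257), timer (161,264) and pestle (153,208). Each is within about 2 px of the prediction. The bottle and stopper are standing where they were, and the gripper is clear.

```bash
python3 -c "
from bench import close_job; print(close_job())"
```

```text
the job is handed in; nothing more can be done
None
```

I packed the carrier and handed the job in at about 28 s of the 115 s allowed. No verdict is reported back.

- **Placement:** The vial is in the small round recess, the jar in the large round one, the timer face up in the square one, and the pestle in the long one, lying along it.
- **Final position check:** In the last top-camera picture, all four were within about 2 px (roughly 5 mm) of where they should be.
- **Look-alikes:** The last views show the tall bottle and the stopper standing where they started. I never touched them, or the brown timer.
- **Small disagreement:** Recess centres measured from the top and wrist cameras differed by 2–4 mm, so I aimed between the two. That is well inside the 15 mm tolerance.
- **Not measured:** I judged height and tilt only by eye and from the height of the gripper at release. The fingers let go about at floor level, and everything looks fully seated and upright.
- **Forces:** Contact readings stayed around 3 N or less at every check.

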